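Compress a valve spring and hold it for the collets

TASK

A cylinder head stands on the bench with three finished valves and, at one end of the row, a bare stem standing in its loose spring. Put the spring cap that matches the other three (the smaller of the two on the mat) over that stem so that it sits square on the spring, let go of it, then slide the spring compressor's lever along its rail until its fork straddles the stem. Press the handle down until the spring is squeezed by 10 mm (never past 15) and finish while holding it there, still bearing on the handle, so that I can drop the collets in; leave the wide cap and the other things on the bench alone.

Things in the scene. Friction and masses are not known exactly. Their poses are not given: they have to be found in the camera images.
- head: Aluminium cylinder head on a beech board, fixed; 250 x 190 mm, deck 96 mm above the bench. Origin at bench level under the middle of the valve row; x away from the lever's handle, y along the row, z up. Valves at y = -63 (the bare one), -21, 21, 63 mm. Tops of the finished caps 141 mm, pedestals at x = -36 mm 106 mm above the bench.
- stem_tip (a point): Tip of the bare valve stem, an upright steel pin 7 mm thick, chamfered, tip 145 mm above the bench; axes as those of the head. Its loose coil spring (31 mm outside, 24 mm inside) stands round it, top 143 mm above the bench.
- spring_top (a point): Middle of the top of the bare valve's spring: 143 mm above the bench when free, 133 mm when squeezed by the wanted 10 mm, 125 mm when fully bound. The spring gives 4 N per mm. The fork can squeeze it only through the cap; without the cap the feet pass by.
- cap: Spring cap to fit: round steel flange 34 mm wide, 5 mm thick, on a chamfered hub 19 mm wide, 5 mm deep; 10 mm high in all, through bore 11 mm, about 30 g. Origin on the axis at the hub's underside, z up. It lies hub down on a 3 mm rubber mat. Seated on the free spring, hub inside the coil, its origin is 138 mm and its top 148 mm above the bench.
- wide_cap: Wide spring cap of another engine, same form but 46 mm wide, bore 18 mm; does not fit this spring; bystander. Origin as for the cap. The two caps lie on the mat in either order, 80 mm or more apart.
- collar (a joint): Place of the compressor's lever along its rail, m along the head's y, 0 at the middle, stops at +-0.074; it must come to about -0.063. Friction about 2 N. Starts at 0.03 to 0.07. The rail, a round bar 14 mm thick, lies along y at x = 70 mm of the head, axis 161 mm above the bench, between brackets at y = +-96 mm, 177 mm high.
- lever: Compressor lever, 0.35 kg, origin on the rail's axis; it turns about the rail and slides along it, and reaches over the valve row to the handle on the head's -x side. A light spring (about 3 N at the handle) keeps it raised, 0.40 rad above level. Its fork: two cheeks 5 mm thick with a gap of 20 mm, a round foot of 6 mm radius under each, which press on the cap's flange beside the stem.
- handle (a point): Middle of the handle, a black rubber grip 24 mm thick, 105 mm long along the lever, 225 mm from the rail's axis. Raised it is 249 mm above the bench; the feet meet the seated cap when it is at 177 mm, and the spring is squeezed by 10 mm when it is at about 145 mm (3.2 mm of handle per mm). That takes 15 to 20 N at the handle, and the grip can slip some mm in the fingers.
- foot (a point): Middle between the undersides of the two feet of the lever's fork, 70 mm from the rail's axis. It must come over the stem: same y in the head's frame as the stem tip.
- dish: Round steel magnet dish with collets in it, 108 mm wide, 28 mm high; bystander. Origin at the centre of its underside.
- valve: Spare valve standing on its head, 38 mm wide at the foot, 116 mm tall; bystander. Origin at the centre of its underside.
- wrench: Steel wrench 190 mm long lying flat; bystander. Origin under its middle.

How it is judged:
On the way:
1. the matching cap sits on the spring over the bare stem, released (horizontal distance between cap and stem_tip below 0.0035 m and angle between cap's own z axis and vertical below 0.12 rad and z of cap in the frame of head between 0.1355 and 0.1395 m and contact force between the fingers and cap below 0.1 N and height (world z) of spring_top above 0.141 m), for 0.2 s.
At the end, for the whole second after the job is handed in: The cap lies square on the bare valve's spring (within 3.5 mm of the stem axis); the lever's fork, centred on the stem within 4 mm, presses on it and keeps the spring squeezed 7.5 to 12.5 mm, steady, while the fingers bear on the lever with over 5 N and touch no cap (height (world z) of spring_top between 0.1305 and 0.1355 m and linear speed of cap below 0.01 m/s and horizontal distance between cap and stem_tip below 0.0035 m and angle between cap's own z axis and vertical below 0.12 rad and y of foot in the frame of stem_tip between -0.004 and 0.004 m and contact force between lever and cap above 15 N and contact force between the fingers and lever above 5 N and contact force between each of the arm, the fingers and cap below 0.5 N); the arm keeps its last pose, push and grip.
It fails at once if the spring is squeezed past 15 mm (height (world z) of spring_top below 0.1275 m).
It fails at once if the wide cap is moved by more than 20 mm (distance of wide_cap from where it was at the start of the episode above 0.02 m).
It fails at once if the dish is moved by more than 20 mm (distance of dish from where it was at the start of the episode above 0.02 m).
It fails at once if the valve is moved by more than 20 mm (distance of valve from where it was at the start of the episode above 0.02 m).
It fails at once if the wrench is moved by more than 20 mm (distance of wrench from where it was at the start of the episode above 0.02 m).
It also fails if it takes over 69 s, if anything falls off the work surface, if the arm or the gripper's body presses on something with over 40 N, if the wrist force passes 120 N, or if a joint passes its speed limit or range.

ROBOT

A 6-joint arm with a two-finger parallel gripper is mounted at the origin on the work surface. World frame = base frame: x ahead of the robot, y to its left, z up, the work surface at z = 0. Lengths are in m, angles in rad, forces in N, time in s.
With the tool pointing down it reaches from about 0.3 to 0.775 m from the base axis. Payload 14.6 kg.
Tool frame: the origin (TCP) lies on the centre line of the jaws, within the pads' length; the fingertips stand 19 mm ahead of it and the grasp point (between the pads) is the TCP; z points along the fingers, y is the line along which they close (so a half turn about z gives the same grasp; the last joint's range is limited). The gripper opens to 94 mm and grips with 3 to 60 N. Pads are 16 mm wide; open, the fingers measure 119 mm over their backs; the gripper's body (75 mm by 177 mm) begins 78 mm behind the grasp point.
Start: joints at [-1.321, 0.3, 1.521, -0, 1.321, -0.067], TCP at [0.171, -0.523, 0.224] pointing down, gripper open.
Joint ranges: [-3.03, 3.03], [-0.79, 2.21], [0.23, 2.52], [-1.04, 4.18], [0, 3.07], [-2.55, 2.55]. Speed limits (rad/s): [2.22, 2.22, 2.57, 3.14, 3.14, 3.14].

INTERFACE

Orientations are given as [roll, pitch, yaw] about the fixed x, y, z axes, in that order (R = Rz(yaw) Ry(pitch) Rx(roll)).
In Python, from station import get_obs, camera, workorder gives the robot as it stands.
- The arm moves only by the tool play_rows, never from a script. Its argument "motion" is a list that holds one entry, the list of rows, each a list of 7 numbers: the shift along the tool's x, y, z as a fraction of full scale, then the turn, a rotation vector about the tool's x, y, z as a fraction of full scale, then the opening, from -1 (shut) to 1 (fully open). In form: [[[x, y, z, ax, ay, az, grip], ...]]. A call has 1 to 10 rows; each row is the pose to reach, as a shift and turn from the pose commanded when the call began, along the tool's axes at that moment, turning the shorter way round; what a row does not reach only later rows make up. Full scale, the value 1, is 0.25 m for a shift and 2 pi rad for a turn. A row lasts 1/10 s, in which the tool goes at most 50 mm and 8.59 degrees, less where a joint would pass 70% of its speed; a pose out of reach is approached as far as the arm can. A call with a number of a shift or a turn outside -1 to 1 is refused whole. A call with a gripper value outside its range is refused whole. The fingers move at their own pace and stop on an object; "grip_force" is the grip in N (left out, the last holds). Time passes only in rows, so rows that repeat a pose let the fingers close. It gives the time, the measured TCP pose, the force, the opening and the grip force at its end, in the units of the state.
- get_obs(): the state, without advancing time (a new reading comes with each control period).
- camera(name): name is "scene" or "top" or "wrist"; returns a dict with "frame" (400x640x3 uint8, red, green, blue), "z_map" (400x640 float32, m along the optical axis (not along the pixel's ray), 0 where there is no reading), "camera_matrix" (3x3 intrinsics, pixels), "D" ([k1, k2, p1, p2, k3] as OpenCV has them; the pictures are not rectified), "T" (4x4, takes a point from camera to world coordinates); the wrist camera has in their place "T_tool_cam" (4x4, takes a point from camera to tool coordinates, whose origin is the TCP and whose axes are the flange's). Camera axes: x right, y up, looking along -z (the intrinsics and any distortion apply to the point x, -y, -z); pixel columns grow to the right and rows downward; lengths in m; the calibration is good to about 2 mm. A picture is of the moment at which its call begins: read the wrist's pose just before it.
- workorder.hand_in(): hands the job in; it is judged then, once.
The state is a dict: "time_s": time; "qpos": joint angles; "joint_vel": joint speeds; "tau": joint torques, N m; "ee_pos": TCP position; "eef_rot": TCP orientation; "force": force on the tool from outside, world axes, zero at the start; "moment": the same for the moment, N m; "grip_width": finger opening in m; "grip_force": force on a finger pad.
Only numpy, scipy, OpenCV 4.12 (cv2) and the standard library are available. Lean on these libraries where they do the work, as an engineer would, in place of code of your own. Each camera call takes 0.05 s, during which the arm holds its last target. There are 200 camera calls.

## Working session

There is one attempt and no reset: what is moved stays moved. The work goes in short steps, Python scripts to look and compute and a tool call to move; the robot and the scene stay as the last step left them, time stands still between calls to the robot, and variables do not carry over. Pictures are saved under pics/ and viewed, at most 10 in all, crops included, and the job is handed in when it is done.

Besides the shell and the picture viewer there is one more tool, called after ">>>" as name(argument=value, ...) on one line, values as JSON. play_rows: Moves the arm, as the interface text tells. Its arguments: {"type":"object","properties":{"motion":{"type":"array"},"grip_force":{"type":"number"}},"required":["motion"]}

```bash
ls; mkdir -p pics; cat > h.py <<'E'
import numpy as np, cv2
from station import get_obs, camera, workorder
from scipy.spatial.transform import Rotation as R
def Ttool(o):
    T=np.eye(4); T[:3,:3]=R.from_euler('xyz',o['eef_rot']).as_matrix(); T[:3,3]=o['ee_pos']; return T
def shot(name):
    o=get_obs(); c=camera(name)
    c['Tw']=c['T'] if 'T' in c else Ttool(o)@c['T_tool_cam']
    return c
def rays(c,uv):
    p=cv2.undistortPoints(np.array(uv,float).reshape(-1,1,2),c['camera_matrix'],np.array(c['D'])).reshape(-1,2)
    d=np.c_[p[:,0],-p[:,1],-np.ones(len(p))]
    return c['Tw'][:3,3],d@c['Tw'][:3,:3].T
def onplane(c,uv,z):
    o,d=rays(c,uv); return o+d*((z-o[2])/d[:,2])[:,None]
def cloud(c):
    h,w=c['z_map'].shape; v,u=np.mgrid[:h,:w]
    o,d=rays(c,np.c_[u.ravel(),v.ravel()]); return (o+d*c['z_map'].reshape(-1,1)).reshape(h,w,3)
def save(c,n): cv2.imwrite('pics/'+n+'.png',c['frame'][:,:,::-1])
E
python3 - <<'E'
from h import *
print(get_obs())
for n in ['top','scene']:
    c=shot(n); save(c,n+'0'); np.savez(n+'0.npz',**c); print(n,c['Tw'][:3,3])
E
```

```text
pics
{'time_s': 0.0, 'qpos': array([-1.32061264e+00,  3.00492450e-01,  1.52157684e+00,  1.56369984e-05,
        1.32069706e+00, -6.65972950e-02]), 'joint_vel': array([ 7.51147308e-04,  6.73941891e-04, -7.62450582e-04,  1.46741655e-04,
        9.70119985e-05, -3.13095894e-04]), 'tau': array([-4.21902223e-03, -5.31807446e+01, -3.52741277e+01,  7.06428546e-02,
        2.44482147e-02, -1.15730440e-04]), 'ee_pos': array([ 0.17127322, -0.52240143,  0.2238764 ]), 'eef_rot': array([-3.14042256e+00, -9.32199888e-05,  3.16777045e-01]), 'force': array([ 0.3291444 ,  0.36144894, -0.19895638]), 'moment': array([ 0.045545  ,  0.04792399, -0.02595767]), 'grip_force': 0.0, 'grip_width': 0.09414241509753941}
top [0.45449892 0.00483685 1.30317453]
scene [1.0169713  0.61401549 0.96281085]
```

View pics/top0.png

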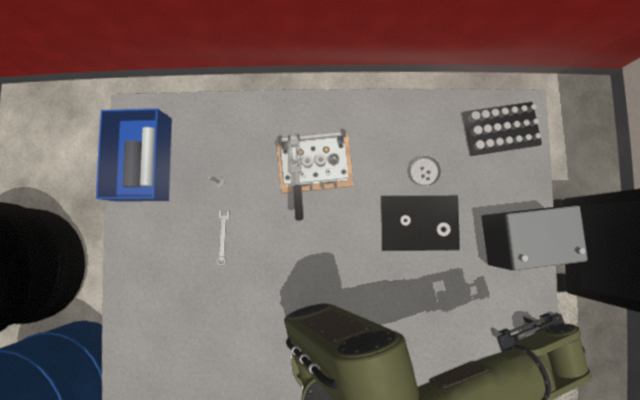

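View pics/scene0.png

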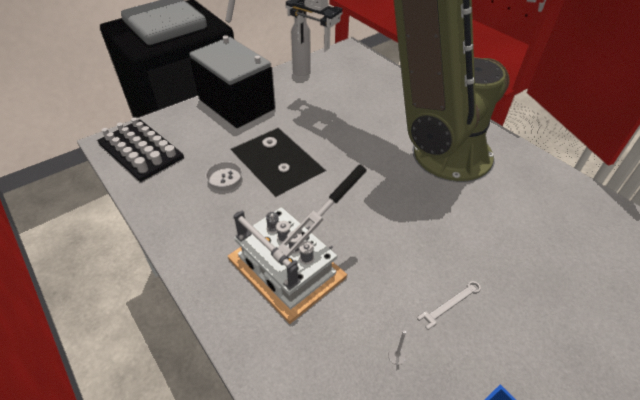

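The top view shows the small cap at about (405,220) and the wide one at (444,229). The head is near (315,160) with the lever on its left, its handle end at (298,215), and the bare spring at its right, about (334,158).

```bash
python3 - <<'E'
from h import *
c=dict(np.load('top0.npz')); P=cloud(c)
g=cv2.cvtColor(c['frame'],cv2.COLOR_RGB2GRAY)
m=np.zeros_like(g); m[200:246,386:456]=(g[200:246,386:456]>90)*255
for ct in cv2.findContours(m,cv2.RETR_EXTERNAL,cv2.CHAIN_APPROX_NONE)[0]:
    if cv2.contourArea(ct)<20: continue
    (u,v),r=cv2.minEnclosingCircle(ct); print('cap',u,v,r,onplane(c,[[u,v]],.013))
for n in ['top','scene']:
    c=dict(np.load(n+'0.npz')); P=cloud(c)
    Q=P.reshape(-1,3); s=(Q[:,2]>.088)&(Q[:,2]<.1)&(abs(Q[:,0]-.6)<.25)&(abs(Q[:,1])<.2)
    D=Q[s]; print(n,'deck',len(D),D.mean(0) if len(D) else 0, cv2.minAreaRect(D[:,:2].astype(np.float32)*1000))
    s=(Q[:,2]>.13)&(Q[:,2]<.3)&(abs(Q[:,0]-.6)<.25)&(abs(Q[:,1])<.2)
    A=Q[s]; print(len(A),A.min(0),A.max(0))
    hsv=cv2.cvtColor(c['frame'],cv2.COLOR_RGB2HSV)
    w=((hsv[...,0]>8)&(hsv[...,0]<25)&(hsv[...,1]>90)).reshape(-1)&(Q[:,2]<.05)&(Q[:,2]>.005)&(abs(Q[:,1])<.3)&(Q[:,0]>.35)&(Q[:,0]<.9)
    print('wood',w.sum(),Q[w][:,2].mean(),cv2.minAreaRect(Q[w][:,:2].astype(np.float32)*1000))
E
```

```text
cap 443.0714416503906 228.92857360839844 7.231682777404785 [[ 0.44565031 -0.39798321  0.013     ]]
cap 405.0 219.8333282470703 5.540353298187256 [[ 0.4777953  -0.26758886  0.013     ]]
top deck 1723 [0.67207095 0.03223642 0.09627731] ((674.2228393554688, 40.24336242675781), (136.7426300048828, 210.1252899169922), 5.578370094299316)
1246 [ 0.47722881 -0.06035517  0.13100075] [0.75352315 0.15222707 0.28116564]
wood 295 0.018658558996472042 ((671.0579223632812, 41.10527801513672), (168.337646484375, 244.3846435546875), 5.5948920249938965)
scene deck 2542 [0.68948282 0.0595522  0.09422288] ((681.2564697265625, 45.634437561035156), (152.5485076904297, 213.71261596679688), 5.374533653259277)
2426 [ 0.4789543  -0.05498834  0.13005577] [0.75838434 0.15766612 0.27886378]
wood 1554 0.015540463812663493 ((681.7842407226562, 46.612274169921875), (190.5312957763672, 252.37835693359375), 5.5166916847229)
```

```bash
cat >> h.py <<'E'
def row(p,rpy,cmd=None):
    "row numbers for a target pose; cmd=(pos,rpy) of the last commanded pose, else measured"
    o=get_obs(); 
    if cmd: o=dict(ee_pos=np.array(cmd[0]),eef_rot=np.array(cmd[1]))
    T=Ttool(o)[:3,:3]; s=T.T@(np.array(p)-o['ee_pos'])/.25
    w=R.from_matrix(T.T@R.from_euler('xyz',rpy).as_matrix()).as_rotvec()/(2*np.pi)
    return np.round(np.r_[s,w],4)
E
python3 - <<'E'
from h import *
print(row([.478,-.268,.2],[np.pi,0,1.667]))
c=shot('wrist'); print(c['T_tool_cam'].round(4),c['camera_matrix'],c['D'])
E
```

```text
[ 1.4828e+00 -5.8480e-01  9.6500e-02 -1.0000e-04 -1.0000e-04 -2.1490e-01]
[[-2.000e-04  9.676e-01  2.525e-01  7.300e-02]
 [ 1.000e+00  3.000e-04 -1.000e-04 -7.000e-04]
 [-2.000e-04  2.525e-01 -9.676e-01 -1.609e-01]
 [ 0.000e+00  0.000e+00  0.000e+00  1.000e+00]] [[338.45199432   0.         314.96742222]
 [  0.         338.45199432 198.88285327]
 [  0.           0.           1.        ]] [0.01739747 0.         0.         0.         0.        ]
```

>>> play_rows(motion=[[[0.9,-0.35,0.0,0,0,-0.1,1],[0.9,-0.35,0.0,0,0,-0.2149,1],[0.9,-0.35,0.0,0,0,-0.2149,1],[0.9,-0.35,0.0,0,0,-0.2149,1],[0.9,-0.35,0.0,0,0,-0.2149,1],[0.9,-0.35,0.0,0,0,-0.2149,1],[0.9,-0.35,0.0,0,0,-0.2149,1],[0.9,-0.35,0.0,0,0,-0.2149,1],[0.9,-0.35,0.0,0,0,-0.2149,1],[0.9,-0.35,0.0,0,0,-0.2149,1]]])

```text
time_s: 1.15
ee_pos: [0.3578, -0.3693, 0.2242]
eef_rot: [-3.141, -0.0, 1.67]
force: [0.2, 0.4, 0.1]
grip_width: 0.0939
grip_force: 0.0
```

```bash
python3 - <<'E'
from h import *
print(get_obs()['ee_pos'],row([.478,-.268,.2],[np.pi,0,1.667]))
E
```

```text
[ 0.35782799 -0.36929283  0.22424355] [ 3.557e-01  5.184e-01  9.700e-02 -0.000e+00 -1.000e-04  4.000e-04]
```

>>> play_rows(motion=[[[0.356,0.518,0.2,0,0,0,1],[0.356,0.518,0.2,0,0,0,1],[0.356,0.518,0.2,0,0,0,1],[0.356,0.518,0.2,0,0,0,1],[0.356,0.518,0.2,0,0,0,1],[0.356,0.518,0.2,0,0,0,1]]])

```text
time_s: 1.75
ee_pos: [0.4778, -0.269, 0.1747]
eef_rot: [-3.142, 0.0, 1.665]
force: [0.3, -0.0, 0.4]
grip_width: 0.094
grip_force: 0.0
```

```bash
cat >> h.py <<'E'
def circ(c,gz,rad,thr=90):
    "bright blobs near plane gz within rad (m) of the TCP"
    o=get_obs(); P=onplane(c,np.indices((400,640))[::-1].reshape(2,-1).T,gz).reshape(400,640,3)
    g=cv2.cvtColor(c['frame'],cv2.COLOR_RGB2GRAY)
    m=((np.hypot(P[...,0]-o['ee_pos'][0],P[...,1]-o['ee_pos'][1])<rad)&(g>thr)).astype(np.uint8)*255
    out=[]
    for ct in cv2.findContours(m,cv2.RETR_EXTERNAL,cv2.CHAIN_APPROX_NONE)[0]:
        if cv2.contourArea(ct)<80: continue
        out.append((cv2.fitEllipse(ct),ct))
    return out
E
python3 - <<'E'
from h import *
c=shot('wrist'); save(c,'w1'); np.savez('w1.npz',**c); print(get_obs()['ee_pos'])
for e,ct in circ(c,.013,.05): print(e,onplane(c,[e[0]],.013))
E
```

```text
[ 0.47754961 -0.26936765  0.1749651 ]
((316.5528259277344, 185.51467895507812), (33.735389709472656, 34.87905502319336), 88.00247955322266) [[ 0.47864435 -0.26589347  0.013     ]]
```

View pics/w1.png

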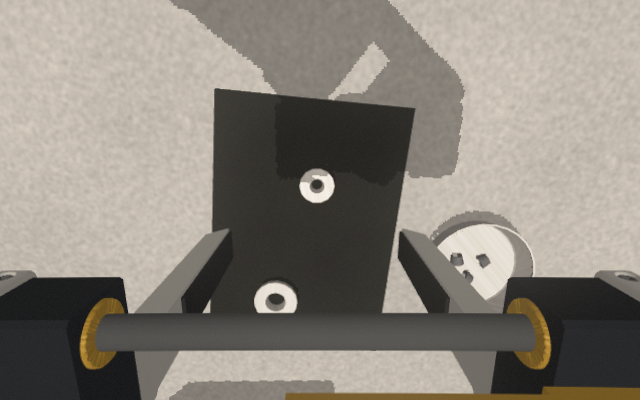

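The wrist view shows the small cap at (316.5,185.5), partly shaded, and the wide cap at (276,300). The dish is clear of the fingers at the right.

>>> play_rows(motion=[[[0.014,0.006,0.3,0,0,0,0.3],[0.014,0.006,0.3,0,0,0,0.3],[0.014,0.006,0.3,0,0,0,0.3],[0.014,0.006,0.3,0,0,0,0.3]]])

```text
time_s: 2.2
ee_pos: [0.4792, -0.2658, 0.1008]
eef_rot: [3.141, 0.001, 1.665]
force: [0.2, 0.4, 1.0]
grip_width: 0.0656
grip_force: 0.0
```

```bash
cat >> h.py <<'E'
def tri(ca,uva,cb,uvb):
    A=np.zeros((3,3)); b=np.zeros(3)
    for c,uv in((ca,uva),(cb,uvb)):
        o,d=rays(c,[uv]); d=d[0]/np.linalg.norm(d[0]); M=np.eye(3)-np.outer(d,d); A+=M; b+=M@o
    return np.linalg.solve(A,b)
E
python3 - <<'E'
from h import *
c=shot('wrist'); save(c,'w2'); print(get_obs()['ee_pos'])
a=dict(np.load('w1.npz')); t=dict(np.load('top0.npz'))
for e,ct in circ(c,.013,.03): print(e,onplane(c,[e[0]],.013),tri(a,[316.55,185.5],c,e[0]),tri(t,[405,219.8],c,e[0]))
e=max(circ(c,.013,.03),key=lambda q:cv2.contourArea(q[1]))
Q=cloud(c); u,v=map(int,e[0][0]); q=Q[v-25:v+25,u-25:u+25].reshape(-1,3); print(np.percentile(q[:,2],[5,50,95]))
E
```

```text
[ 0.47968954 -0.26589196  0.10143151]
((314.5679626464844, 209.7194061279297), (43.529781341552734, 44.19493103027344), 95.69630432128906) [[ 0.47852019 -0.26561853  0.013     ]] [ 0.47867457 -0.26662926  0.00958107] [ 0.47872985 -0.27218323 -0.00899785]
[0.00278182 0.01133192 0.01440661]
```

>>> play_rows(motion=[[[0,-0.004,0.25,0,0,0,0.1],[0,-0.004,0.307,0,0,0,0.1],[0,-0.004,0.307,0,0,0,0.1],[0,-0.004,0.307,0,0,0,-1],[0,-0.004,0.307,0,0,0,-1],[0,-0.004,0.307,0,0,0,-1],[0,-0.004,0.307,0,0,0,-1],[0,-0.004,0.307,0,0,0,-1]]], grip_force=20)

```text
time_s: 3.05
ee_pos: [0.4788, -0.2653, 0.0237]
eef_rot: [3.14, 0.001, 1.667]
force: [-0.5, -1.1, 6.6]
grip_width: 0.0331
grip_force: 20.0
```

>>> play_rows(motion=[[[0,0,-0.1,0,0,0,-1],[0,0,-0.3,0,0,0,-1],[0,0,-0.5,0,0,0,-1],[0,0,-0.7,0,0,0,-1],[0,0,-0.94,0,0,0,-1],[0.1,0.1,-0.94,0,0,0,-1],[0.25,0.25,-0.94,0,0,0,-1],[0.4,0.4,-0.94,0,0,0,-1],[0.5,0.5,-0.94,0,0,0,-1],[0.55,0.55,-0.94,0,0,0,-1]]])

```text
time_s: 4.05
ee_pos: [0.6034, -0.1119, 0.2574]
eef_rot: [-3.141, -0.0, 1.67]
force: [0.8, -0.2, -1.0]
grip_width: 0.0325
grip_force: 20.0
```

>>> play_rows(motion=[[[0.1,0.1,0,0,0,0,-1],[0.25,0.25,0,0,0,0,-1],[0.34,0.36,0,0,0,0,-1],[0.35,0.37,0,0,0,0,-1],[0.35,0.37,0,0,0,0,-1],[0.35,0.37,0,0,0,0,-1]]])

```text
time_s: 4.65
ee_pos: [0.6852, -0.02, 0.2578]
eef_rot: [-3.141, 0.0, 1.666]
force: [-0.1, -0.9, -0.2]
grip_width: 0.0331
grip_force: 20.0
```

```bash
python3 - <<'E'
from h import *
o=get_obs(); c=shot('wrist'); save(c,'w3'); np.savez('w3.npz',**c); print(o['ee_pos'],o['eef_rot'],o['grip_width'])
E
```

```text
[ 0.68516215 -0.020007    0.25781752] [-3.14135657e+00  2.02993609e-04  1.66604137e+00] 0.03314111368136811
```

View pics/w3.png

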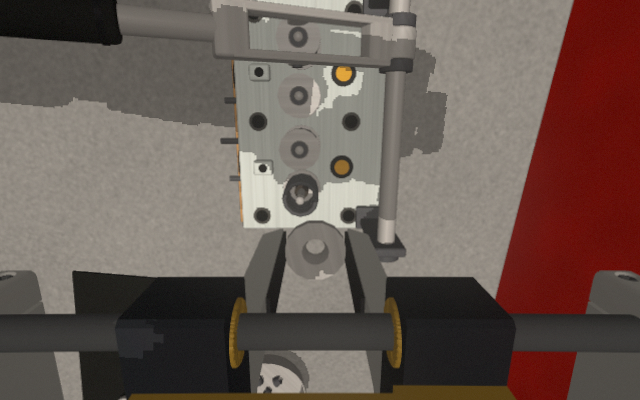

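The picture shows the bare stem in its spring near (301,188), the finished valves at (299,150), (300,97) and (298,37), and the held cap near (315,250). I'll zoom in on it.

```bash
python3 - <<'E'
from h import *
c=dict(np.load('w3.npz')); f=c['frame'][130:290,260:370]
f=cv2.resize(f,None,fx=5,fy=3.7*1.35,interpolation=cv2.INTER_CUBIC) if 0 else cv2.resize(f[:115],None,fx=5,fy=5,interpolation=cv2.INTER_CUBIC)
cv2.imwrite('pics/w3c.png',cv2.convertScaleAbs(f[:,:,::-1],alpha=1.5))
for p in ((299,150),(300,97)): 
    print(onplane(c,[p],.141))
print(onplane(c,[(301,187)],.145), onplane(c,[(315.3,250)],.2578-.008))
E
```

```text
[[0.66769303 0.02113252 0.141     ]]
[[0.66505476 0.06246703 0.141     ]]
[[ 0.67200991 -0.00865469  0.145     ]] [[ 0.68466196 -0.01856978  0.2498    ]]
```

View pics/w3c.png

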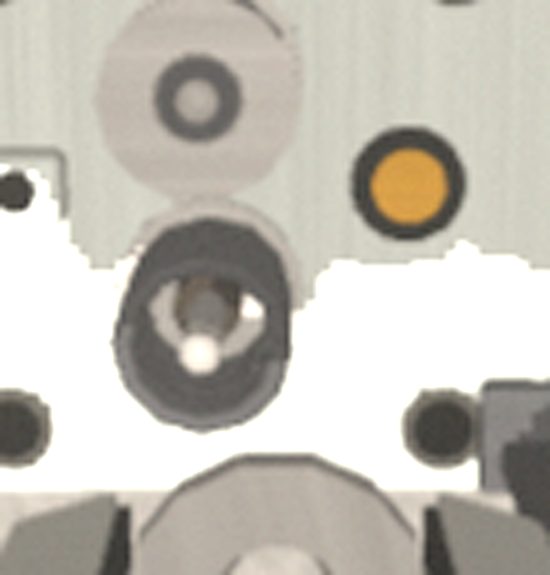

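The zoom shows the stem tip as a bright spot at crop (200,353), which is full-frame (299.6,200.2). The neighbouring cap is centred at (299.2,149.2).

```bash
python3 - <<'E'
from h import *
c=dict(np.load('w3.npz'))
s=onplane(c,[(299.6,200.2)],.145)[0]; k=onplane(c,[(299.2,149.2)],.141)[0]; print(s,k,np.linalg.norm(s-k))
# held cap top: depth map & circle
Q=cloud(c); print(np.nanmedian(Q[235:240,300:330,2]),np.median(Q[262:270,300:330,2]))
g=cv2.cvtColor(c['frame'],cv2.COLOR_RGB2GRAY); print(onplane(c,[(315.3,250)],.2578-.0115))
print(row([s[0],s[1],.215],[np.pi,0,1.667]))
E
```

```text
[ 0.67179913 -0.02004187  0.145     ] [0.66780179 0.02179603 0.141     ] 0.04221834577731123
0.24740788863853586 0.24733892075633968
[[ 0.68481169 -0.02006842  0.2463    ]]
[ 0.0055 -0.0531  0.1724  0.      0.     -0.0002]
```

>>> play_rows(motion=[[[0.0055,-0.053,0.131,0,0,0,-1],[0.0055,-0.053,0.131,0,0,0,-1],[0.0055,-0.053,0.131,0,0,0,-1],[0.0055,-0.053,0.131,0,0,0,-1]]])

```text
time_s: 5.1
ee_pos: [0.6731, -0.0191, 0.227]
eef_rot: [3.139, 0.0, 1.666]
force: [0.3, 0.4, -0.1]
grip_width: 0.0332
grip_force: 20.0
```

```bash
python3 - <<'E'
from h import *
o=get_obs(); c=shot('wrist'); np.savez('w4.npz',**c); print(o['ee_pos'],o['eef_rot'])
d=np.linalg.inv(c['Tw'])@np.array([.6718,-.020,.145,1]); p=c['camera_matrix']@[d[0]/-d[2],-d[1]/-d[2],1]; print(p)
u,v=map(int,p[:2]); f=c['frame'][v-40:v+70,u-50:u+50]
cv2.imwrite('pics/w4c.png',cv2.convertScaleAbs(cv2.resize(f[:,:,::-1],None,fx=5,fy=5,interpolation=cv2.INTER_CUBIC),alpha=1.3)); print(u-50,v-40)
E
```

```text
[ 0.67309142 -0.01914665  0.22701239] [3.13900117e+00 4.34501990e-04 1.66648408e+00]
[313.46447213 213.26639963   1.        ]
263 173
```

View pics/w4c.png

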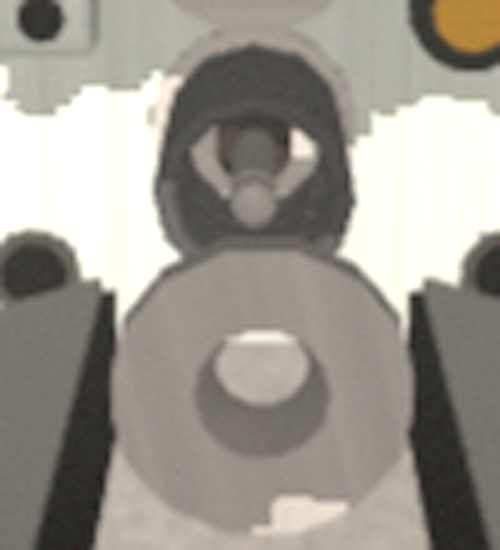

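The tip is at crop (253,203), full-frame (313.2,213.2), which agrees with the prediction. The held cap's disc is centred at (315.1,250.4) and sits level between the pads.

```bash
python3 - <<'E'
from h import *
a=dict(np.load('w3.npz')); c=dict(np.load('w4.npz'))
print('tip',tri(a,[299.6,200.2],c,[313.2,213.2]),onplane(c,[(313.2,213.2)],.145))
k=onplane(c,[(315.1,250.4)],.227-.0104)[0]; print('cap',k)
s=onplane(c,[(313.2,213.2)],.145)[0]; o=get_obs(); print(o['ee_pos'],o['eef_rot'])
t=o['ee_pos']+np.r_[s[:2]-k[:2],0]; 
for z in(.166,.1584): t[2]=z; print(t,row(t,[np.pi,0,1.667]))
E
```

```text
tip [ 0.67171022 -0.02098613  0.14159378] [[ 0.67159755 -0.01996647  0.145     ]]
cap [ 0.67263924 -0.01897859  0.2166    ]
[ 0.6731227  -0.01901173  0.22684362] [3.13897838e+00 4.48406277e-04 1.66669159e+00]
[ 0.67208101 -0.01999962  0.166     ] [-3.400e-03 -5.200e-03  2.434e-01  4.000e-04  1.000e-04 -0.000e+00]
[ 0.67208101 -0.01999962  0.1584    ] [-3.400e-03 -5.200e-03  2.738e-01  4.000e-04  1.000e-04 -0.000e+00]
```

>>> play_rows(motion=[[[-0.0035,-0.005,0.1,0,0,0,-1],[-0.0035,-0.005,0.2,0,0,0,-1],[-0.0035,-0.005,0.235,0,0,0,-1],[-0.0035,-0.005,0.235,0,0,0,-1],[-0.0035,-0.005,0.235,0,0,0,-1]]])

```text
time_s: 5.65
ee_pos: [0.6719, -0.0197, 0.1678]
eef_rot: [3.14, 0.0, 1.667]
force: [0.4, -0.3, 0.2]
grip_width: 0.0331
grip_force: 20.0
```

>>> play_rows(motion=[[[0,0,0.008,0,0,0,-1],[0,0,0.016,0,0,0,-1],[0,0,0.024,0,0,0,-1],[0,0,0.032,0,0,0,-1],[0,0,0.036,0,0,0,-1],[0,0,0.036,0,0,0,-1]]])

```text
time_s: 6.25
ee_pos: [0.6713, -0.0196, 0.1577]
eef_rot: [3.141, 0.0, 1.667]
force: [-1.9, 1.1, 4.8]
grip_width: 0.033
grip_force: 20.0
```

>>> play_rows(motion=[[[0,0,0,0,0,0,0.25],[0,0,0,0,0,0,0.25],[0,0,0,0,0,0,0.25],[0,0,0,0,0,0,0.25],[0,0,-0.3,0,0,0,0.25],[0,0,-0.4,0,0,0,0.25],[0,0,-0.4,0,0,0,0.25],[0,0,-0.4,0,0,0,0.25]]])

```text
time_s: 7.05
ee_pos: [0.6714, -0.0197, 0.258]
eef_rot: [3.14, 0.0, 1.667]
force: [-0.5, 0.6, -1.2]
grip_width: 0.0588
grip_force: 0.0
```

```bash
python3 - <<'E'
from h import *
o=get_obs(); c=shot('wrist'); np.savez('w5.npz',**c); print(o['ee_pos'],o['eef_rot'])
save(c,'w5')
E
```

```text
[ 0.67140116 -0.01966376  0.25796392] [3.13980916e+00 3.68383599e-04 1.66710482e+00]
```

View pics/w5.png

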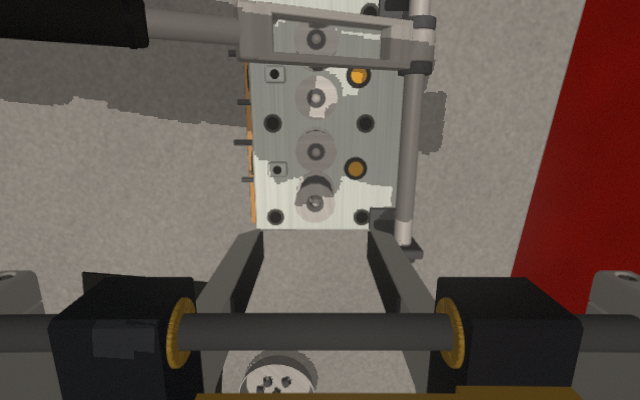

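The cap sits over the stem at about (315,203). Next I check that it's flat by depth, and measure the lever in the head frame.

```bash
cat >> h.py <<'E'
PSI=.0955; C,S=np.cos(PSI),np.sin(PSI); RH=np.array([[C,-S,0],[S,C,0],[0,0,1]])
O=np.array([.6717,-.0200,0])-RH@[0,-.063,0]
def tohead(P): return (P-O)@RH
def toworld(p): return RH@np.array(p)+O
E
python3 - <<'E'
from h import *
c=dict(np.load('w5.npz')); H=tohead(cloud(c)).reshape(-1,3)
d=H-[0,-.063,0]; r=np.hypot(d[:,0],d[:,1]); s=(r<.022)&(H[:,2]>.144)&(H[:,2]<.155)
q=H[s]; print('cap',s.sum(),q[:,2].mean(),cv2.minEnclosingCircle(q[:,:2].astype(np.float32)*1000))
A=np.linalg.lstsq(np.c_[q[:,:2],np.ones(len(q))],q[:,2],rcond=None)[0]; print('tilt',A[:2])
for cc,n in((c,'wrist'),(dict(np.load('top0.npz')),'top'),(dict(np.load('scene0.npz')),'scene')):
    H=tohead(cloud(cc)).reshape(-1,3)
    for x in(0,-.02,-.06,-.08,-.1,-.12,-.137,-.16):
        s=(abs(H[:,0]-x)<.006)&(H[:,2]>.165)&(abs(H[:,1]-.04)<.08); q=H[s]
        if len(q)>3: t=q[q[:,2]>np.percentile(q[:,2],80)-.006]; print(n,x,len(q),np.percentile(q[:,1],[3,97]).round(4),'top z',np.percentile(q[:,2],90).round(4),'ymid',t[:,1].mean().round(4))
E
```

```text
cap 1161 0.1481718373559187 ((-1.2757928371429443, -62.611515045166016), 16.909770965576172)
tilt [-0.00332272 -0.0012578 ]
wrist 0 3706 [-0.039  0.066] top z 0.4189 ymid 0.0116
wrist -0.02 2670 [-0.0393  0.067 ] top z 0.3549 ymid -0.0358
wrist -0.06 1900 [-0.0391  0.059 ] top z 0.3548 ymid -0.0359
wrist -0.08 1667 [-0.038   0.0601] top z 0.3426 ymid -0.0314
wrist -0.1 1479 [0.0425 0.059 ] top z 0.2477 ymid 0.0518
wrist -0.12 1469 [0.0426 0.0563] top z 0.256 ymid 0.0503
wrist -0.137 440 [0.0421 0.0523] top z 0.2587 ymid 0.0462
top 0 17 [0.0346 0.0637] top z 0.202 ymid 0.0448
top -0.02 17 [0.0368 0.065 ] top z 0.2122 ymid 0.0517
top -0.06 18 [0.0442 0.0556] top z 0.2267 ymid 0.0505
top -0.08 20 [0.0448 0.0578] top z 0.24 ymid 0.052
top -0.1 32 [0.0404 0.0605] top z 0.2485 ymid 0.0506
top -0.12 38 [0.0395 0.0616] top z 0.2565 ymid 0.0511
top -0.137 36 [0.0402 0.063 ] top z 0.264 ymid 0.0512
top -0.16 38 [0.0396 0.0615] top z 0.2739 ymid 0.0504
scene 0 77 [0.041  0.0721] top z 0.1985 ymid 0.0553
scene -0.02 61 [0.0412 0.0707] top z 0.2081 ymid 0.0561
scene -0.06 34 [0.0501 0.0619] top z 0.2245 ymid 0.0565
scene -0.08 45 [0.0492 0.0621] top z 0.2374 ymid 0.0557
scene -0.1 63 [0.0458 0.0668] top z 0.2466 ymid 0.0559
scene -0.12 62 [0.048  0.0671] top z 0.2551 ymid 0.0573
scene -0.137 62 [0.0441 0.0665] top z 0.2618 ymid 0.0566
scene -0.16 53 [0.0474 0.0672] top z 0.2715 ymid 0.0569
```

```bash
python3 - <<'E'
from h import *
o=get_obs(); w=toworld([-.137,.051,.36]); print(w,row(w,[np.pi,0,.0955],(o['ee_pos'],[np.pi,0,1.667])))
E
```

```text
[0.5244538  0.08041692 0.36      ] [ 0.4546 -0.545  -0.4149  0.     -0.      0.2501]
```

>>> play_rows(motion=[[[0,0,-0.2,0,0,0.02,0.1],[0,0,-0.4149,0,0,0.05,0.1],[0.1,-0.15,-0.4149,0,0,0.1,0.1],[0.25,-0.3,-0.4149,0,0,0.15,0.1],[0.4,-0.45,-0.4149,0,0,0.2,0.1],[0.4546,-0.545,-0.4149,0,0,0.25,0.1],[0.4546,-0.545,-0.4149,0,0,0.25,0.1],[0.4546,-0.545,-0.4149,0,0,0.25,0.1],[0.4546,-0.545,-0.4149,0,0,0.25,0.1],[0.4546,-0.545,-0.4149,0,0,0.25,0.1]]])

```text
time_s: 8.1
ee_pos: [0.5244, 0.0804, 0.3591]
eef_rot: [-3.141, 0.003, 0.185]
force: [-0.7, 0.1, -0.9]
grip_width: 0.0519
grip_force: 0.0
```

>>> play_rows(motion=[[[0,0,0,0,0,0.02,0.1],[0,0,0,0,0,0.04,0.1],[0,0,0,0,0,0,0.1],[0,0,0,0,0,0,0.1]]])

```text
time_s: 8.5
ee_pos: [0.5245, 0.0803, 0.359]
eef_rot: [-3.141, 0.003, 0.196]
force: [0.7, -0.1, 0.1]
grip_width: 0.0516
grip_force: 0.0
```

```bash
python3 - <<'E'
from h import *
o=get_obs(); c=shot('wrist'); np.savez('w6.npz',**c); save(c,'w6'); print(o['ee_pos'],o['eef_rot'],o['grip_width'])
H=tohead(cloud(c)).reshape(-1,3)
for x in(-.08,-.1,-.12,-.137,-.15,-.16,-.18):
    s=(abs(H[:,0]-x)<.004)&(H[:,2]>.2)&(H[:,2]<.3)&(abs(H[:,1]-.05)<.03); q=H[s]
    if len(q)>3: t=q[q[:,2]>np.percentile(q[:,2],95)-.006]; print(x,len(q),np.percentile(q[:,1],[3,97]).round(4),np.percentile(q[:,2],95).round(4),t[:,1].mean().round(4))
print(tohead(o['ee_pos']),row(toworld([-.137,.051,.25]),[np.pi,0,.0955]))
E
```

```text
[0.52448788 0.08032935 0.35904141] [-3.14125148e+00  3.10309900e-03  1.96141884e-01] 0.05162843433915271
-0.08 169 [0.0481 0.061 ] 0.2382 0.0543
-0.1 292 [0.0434 0.0656] 0.2475 0.0543
-0.12 307 [0.0434 0.0656] 0.2558 0.0545
-0.137 311 [0.0436 0.0656] 0.2633 0.0547
-0.15 316 [0.0435 0.0656] 0.2686 0.0545
-0.16 327 [0.0435 0.0656] 0.2728 0.0546
-0.18 125 [0.0432 0.0658] 0.2788 0.0548
[-0.13697443  0.05090958  0.35904141] [ 1.200e-03 -1.000e-04  4.363e-01 -0.000e+00  5.000e-04  1.690e-02]
```

View pics/w6.png

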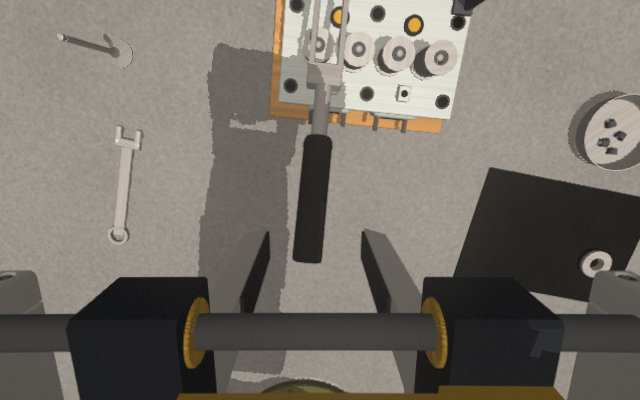

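The handle lies between the open jaws, clean and with its axis at head y = 0.0545. The placed cap, wide cap, dish, wrench and valve are all where they were.

>>> play_rows(motion=[[[0.001,-0.014,0.05,0,0,0.0165,0.1],[0.001,-0.014,0.2,0,0,0.0165,0.1],[0.001,-0.014,0.36,0,0,0.0165,0.1],[0.001,-0.014,0.435,0,0,0.0165,0.1],[0.001,-0.014,0.435,0,0,0.0165,0.1],[0.001,-0.014,0.435,0,0,0.0165,-1],[0.001,-0.014,0.435,0,0,0.0165,-1],[0.001,-0.014,0.435,0,0,0.0165,-1],[0.001,-0.014,0.435,0,0,0.0165,-1],[0.001,-0.014,0.435,0,0,0.0165,-1]]], grip_force=30)

```text
time_s: 9.55
ee_pos: [0.5243, 0.0838, 0.2526]
eef_rot: [3.141, -0.001, 0.088]
force: [0.5, -0.0, 0.8]
grip_width: 0.0231
grip_force: 30.0
```

```bash
python3 - <<'E'
from h import *
o=get_obs(); h=tohead(o['ee_pos']); print(h,o['eef_rot'])
print(row(toworld([h[0],h[1]-.1175,h[2]]),[np.pi,0,.0955]), -RH[:,1])
E
```

```text
[-0.13678143  0.05439819  0.25261832] [ 3.14148257e+00 -6.86268681e-04  8.75821552e-02]
[ 3.7e-03  4.7e-01  1.0e-04  0.0e+00 -1.0e-04 -1.3e-03] [ 0.0953549  -0.99544334 -0.        ]
```

>>> play_rows(motion=[[[0.001,0.04,0,0,0,0,-1],[0.001,0.09,0,0,0,0,-1],[0.002,0.14,0,0,0,0,-1],[0.002,0.2,0,0,0,0,-1],[0.003,0.26,0,0,0,0,-1],[0.003,0.32,0,0,0,0,-1],[0.003,0.38,0,0,0,0,-1],[0.004,0.44,0,0,0,0,-1],[0.004,0.47,0,0,0,0,-1],[0.004,0.47,0,0,0,0,-1]]])

```text
time_s: 10.55
ee_pos: [0.5355, -0.0344, 0.2521]
eef_rot: [3.141, 0.0, 0.086]
force: [-5.1, -0.1, 3.8]
grip_width: 0.0233
grip_force: 30.0
```

```bash
cat > lev.py <<'E'
from h import *
o=get_obs(); print('tcp',tohead(o['ee_pos']).round(4),o['eef_rot'].round(3),o['force'].round(1))
for n in('wrist','top','scene'):
    c=shot(n); np.savez('l_'+n+'.npz',**c); H=tohead(cloud(c)).reshape(-1,3)
    for x in(.02,0,-.02,-.06,-.08,-.1):
        s=(abs(H[:,0]-x)<.006)&(H[:,2]>.155)&(H[:,2]<.26)&(abs(H[:,1]+.063)<.028); q=H[s]
        if len(q)>8: print(n,x,len(q),np.percentile(q[:,1],[2,98]).round(4),'mid',np.percentile(q[:,1],[2,98]).mean().round(4),q[:,2].max().round(4))
E
python3 lev.py
```

```text
tcp [-0.137  -0.0644  0.2521] [3.141 0.    0.086] [-5.1 -0.1  3.8]
wrist 0 96 [-0.081  -0.0494] mid -0.0652 0.2025
wrist -0.02 500 [-0.0793 -0.0494] mid -0.0643 0.2111
wrist -0.06 573 [-0.0705 -0.0573] mid -0.0639 0.2275
wrist -0.08 682 [-0.0712 -0.057 ] mid -0.0641 0.2411
wrist -0.1 1110 [-0.0753 -0.0524] mid -0.0638 0.2497
top 0.02 15 [-0.082  -0.0524] mid -0.0672 0.1933
top 0 17 [-0.0826 -0.0526] mid -0.0676 0.2014
top -0.02 17 [-0.0809 -0.0534] mid -0.0671 0.2138
scene 0.02 55 [-0.0765 -0.0467] mid -0.0616 0.1944
scene 0 77 [-0.079  -0.0475] mid -0.0632 0.2024
scene -0.02 61 [-0.0782 -0.0476] mid -0.0629 0.2106
scene -0.06 30 [-0.0678 -0.0556] mid -0.0617 0.227
scene -0.08 38 [-0.0696 -0.0548] mid -0.0622 0.241
scene -0.1 57 [-0.0741 -0.0511] mid -0.0626 0.2473
```

>>> play_rows(motion=[[[0,-0.004,0,0,0,0,-1],[-0.01,-0.004,0.03,0,0,0,-1],[-0.02,-0.004,0.062,0,0,0,-1],[-0.03,-0.004,0.094,0,0,0,-1],[-0.039,-0.004,0.124,0,0,0,-1],[-0.048,-0.004,0.16,0,0,0,-1],[-0.057,-0.004,0.196,0,0,0,-1],[-0.064,-0.004,0.234,0,0,0,-1],[-0.064,-0.004,0.234,0,0,0,-1]]], grip_force=60)

```text
time_s: 11.6
ee_pos: [0.5197, -0.0336, 0.1927]
eef_rot: [3.141, -0.001, 0.088]
force: [2.0, -2.1, 4.8]
grip_width: 0.0226
grip_force: 60.0
```

```bash
cat >> lev.py <<'E'
    s=(H[:,0]>-.10)&(H[:,0]<-.07)&(H[:,2]>.14)&(abs(H[:,1]+.063)<.03); 
    for a,b in((-.075,-.06),(-.06,-.045),(-.03,-.015),(-.105,-.095),(-.115,-.105)):
        s=(H[:,0]>a)&(H[:,0]<b)&(H[:,2]>.13)&(H[:,2]<.26)&(abs(H[:,1]+.063)<.02); q=H[s]
        if len(q)>5: print('  ',n,a,b,'xz',q[:,0].mean().round(4),np.percentile(q[:,2],90).round(4))
    d=H-[0,-.063,0]; r=np.hypot(d[:,0],d[:,1]); s=(r<.017)&(r>.007)&(H[:,2]>.125)&(H[:,2]<.152); print('  cap z',n,s.sum(),np.median(H[s][:,2]) if s.sum() else 0)
E
python3 lev.py
```

```text
tcp [-0.1526 -0.062   0.1927] [ 3.141e+00 -1.000e-03  8.800e-02] [ 2.  -2.1  4.8]
wrist -0.06 904 [-0.0748 -0.0525] mid -0.0636 0.1877
wrist -0.08 744 [-0.0703 -0.0571] mid -0.0637 0.1909
wrist -0.1 1111 [-0.0745 -0.0525] mid -0.0635 0.1986
   wrist -0.075 -0.06 xz -0.0674 0.1874
   wrist -0.06 -0.045 xz -0.0514 0.1855
   wrist -0.03 -0.015 xz -0.029 0.1706
   wrist -0.105 -0.095 xz -0.1005 0.1967
   wrist -0.115 -0.105 xz -0.11 0.1976
  cap z wrist 0 0
top 0.02 14 [-0.0803 -0.052 ] mid -0.0662 0.179
top 0 17 [-0.0812 -0.0513] mid -0.0662 0.1829
top -0.02 12 [-0.0818 -0.0539] mid -0.0679 0.1838
top -0.06 18 [-0.073  -0.0564] mid -0.0647 0.1892
top -0.08 15 [-0.0724 -0.06  ] mid -0.0662 0.1903
   top -0.075 -0.06 xz -0.0679 0.1896
   top -0.06 -0.045 xz -0.0515 0.1882
   top -0.03 -0.015 xz -0.022 0.1829
  cap z top 43 0.1481973068820115
scene 0.02 49 [-0.0775 -0.0461] mid -0.0618 0.177
scene 0 73 [-0.0775 -0.0453] mid -0.0614 0.181
scene -0.02 45 [-0.0781 -0.047 ] mid -0.0625 0.1836
scene -0.06 26 [-0.0665 -0.0564] mid -0.0614 0.1886
scene -0.08 27 [-0.0665 -0.0554] mid -0.061 0.1901
scene -0.1 49 [-0.0702 -0.0514] mid -0.0608 0.1988
   scene -0.075 -0.06 xz -0.0669 0.1869
   scene -0.06 -0.045 xz -0.0507 0.1856
   scene -0.03 -0.015 xz -0.0222 0.1808
   scene -0.105 -0.095 xz -0.1003 0.1963
   scene -0.115 -0.105 xz -0.1101 0.1987
  cap z scene 65 0.1448631573314958
```

>>> play_rows(motion=[[[-0.004,0,0.025,0,0,0,-1],[-0.006,0,0.05,0,0,0,-1],[-0.008,0,0.07,0,0,0,-1],[-0.009,0,0.09,0,0,0,-1],[-0.01,0,0.11,0,0,0,-1],[-0.01,0,0.125,0,0,0,-1],[-0.01,0,0.138,0,0,0,-1],[-0.01,0,0.138,0,0,0,-1],[-0.01,0,0.138,0,0,0,-1]]])

```text
time_s: 12.65
ee_pos: [0.517, -0.0338, 0.1597]
eef_rot: [3.141, -0.0, 0.088]
force: [-3.2, -1.4, 13.4]
grip_width: 0.0226
grip_force: 60.0
```

```bash
python3 lev.py
```

```text
tcp [-0.1553 -0.062   0.1597] [ 3.141 -0.     0.088] [-3.2 -1.4 13.4]
wrist -0.06 1293 [-0.0767 -0.0509] mid -0.0638 0.1695
wrist -0.08 841 [-0.0701 -0.0571] mid -0.0636 0.1687
wrist -0.1 1129 [-0.074  -0.0529] mid -0.0635 0.1726
   wrist -0.075 -0.06 xz -0.0673 0.1672
   wrist -0.06 -0.045 xz -0.0516 0.1679
   wrist -0.105 -0.095 xz -0.1007 0.1706
   wrist -0.115 -0.105 xz -0.1099 0.1715
  cap z wrist 0 0
top 0.02 17 [-0.0807 -0.0521] mid -0.0664 0.1705
top 0 15 [-0.0815 -0.0531] mid -0.0673 0.1695
top -0.02 11 [-0.0813 -0.052 ] mid -0.0666 0.1708
top -0.06 17 [-0.0766 -0.055 ] mid -0.0658 0.1697
top -0.08 20 [-0.0732 -0.0604] mid -0.0668 0.1695
   top -0.075 -0.06 xz -0.068 0.1684
   top -0.06 -0.045 xz -0.0513 0.1697
   top -0.03 -0.015 xz -0.0217 0.1689
  cap z top 46 0.14181899345000504
scene 0.02 40 [-0.0764 -0.0457] mid -0.061 0.1688
scene 0 38 [-0.0789 -0.0462] mid -0.0625 0.1685
scene -0.02 42 [-0.0775 -0.0475] mid -0.0625 0.1687
scene -0.06 21 [-0.07   -0.0518] mid -0.0609 0.1678
scene -0.08 22 [-0.0658 -0.0558] mid -0.0608 0.169
scene -0.1 40 [-0.0702 -0.052 ] mid -0.0611 0.1715
   scene -0.075 -0.06 xz -0.0675 0.1664
   scene -0.06 -0.045 xz -0.0508 0.1681
   scene -0.03 -0.015 xz -0.0225 0.167
   scene -0.105 -0.095 xz -0.1007 0.1684
   scene -0.115 -0.105 xz -0.1095 0.1709
  cap z scene 69 0.14030883546894313
```

>>> play_rows(motion=[[[0,0,0.015,0,0,0,-1],[0,0,0.03,0,0,0,-1],[0.001,0,0.042,0,0,0,-1],[0.001,0,0.05,0,0,0,-1],[0.001,0,0.05,0,0,0,-1],[0.001,0,0.05,0,0,0,-1],[0.001,0,0.05,0,0,0,-1]]])

```text
time_s: 13.5
ee_pos: [0.5176, -0.0338, 0.1477]
eef_rot: [3.141, -0.001, 0.088]
force: [-3.7, -2.3, 15.2]
grip_width: 0.0229
grip_force: 60.0
```

```bash
python3 lev.py | grep -E "tcp|cap z|wrist 0|-0.1 |-0.105|-0.115|0.02"; python3 - <<'E'
from h import *
c=dict(np.load('l_scene.npz')); d=np.linalg.inv(c['Tw'])@np.r_[toworld([0,-.063,.15]),1]; p=c['camera_matrix']@[d[0]/-d[2],-d[1]/-d[2],1]; u,v=map(int,p[:2]); print(u,v)
cv2.imwrite('pics/s1.png',cv2.resize(c['frame'][v-50:v+50,u-65:u+65,::-1],None,fx=6,fy=6,interpolation=cv2.INTER_CUBIC))
E
```

```text
tcp [-0.1547 -0.062   0.1477] [ 3.141e+00 -1.000e-03  8.800e-02] [-3.7 -2.3 15.2]
wrist -0.1 1028 [-0.0733 -0.0537] mid -0.0635 0.1639
   wrist -0.105 -0.095 xz -0.1006 0.1617
   wrist -0.115 -0.105 xz -0.1098 0.1624
  cap z wrist 0 0
top 0.02 16 [-0.0803 -0.052 ] mid -0.0662 0.1701
top -0.02 9 [-0.0793 -0.0519] mid -0.0656 0.1655
   top -0.03 -0.015 xz -0.0218 0.1662
  cap z top 47 0.13959095630370677
scene 0.02 35 [-0.0753 -0.045 ] mid -0.0602 0.1669
scene -0.02 26 [-0.0791 -0.0471] mid -0.0631 0.1641
scene -0.1 23 [-0.0713 -0.0502] mid -0.0608 0.1621
   scene -0.03 -0.015 xz -0.0225 0.1628
   scene -0.105 -0.095 xz -0.1006 0.1605
   scene -0.115 -0.105 xz -0.1094 0.1617
  cap z scene 64 0.14009999193930162
271 212
```

View pics/s1.png

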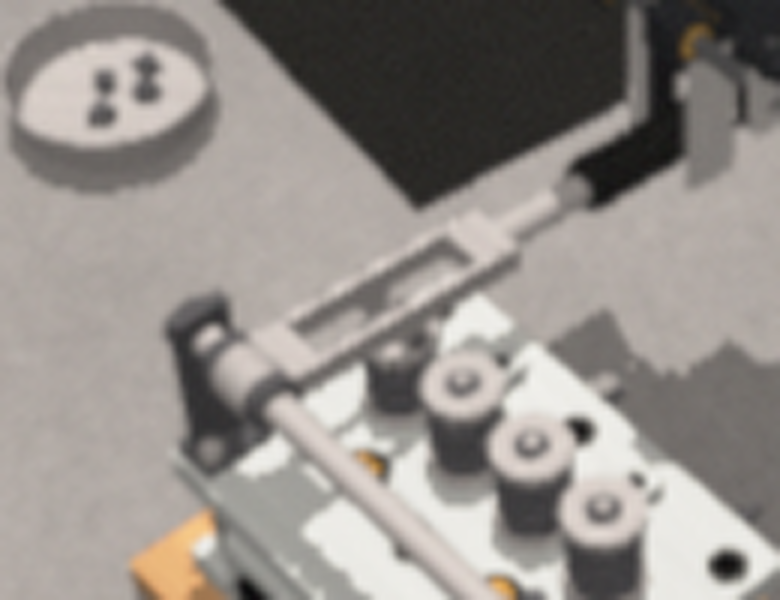

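The fork straddles the stem and bears on the cap, and the estimates put the squeeze at about 9 to 9.6 mm. I'll go down another 1.5 mm and check that it holds steady.

>>> play_rows(motion=[[[0,0,0.006,0,0,0,-1],[0,0,0.006,0,0,0,-1],[0,0,0.006,0,0,0,-1],[0,0,0.006,0,0,0,-1],[0,0,0.006,0,0,0,-1],[0,0,0.006,0,0,0,-1],[0,0,0.006,0,0,0,-1],[0,0,0.006,0,0,0,-1]]])

```text
time_s: 14.45
ee_pos: [0.5176, -0.0338, 0.1463]
eef_rot: [3.141, -0.002, 0.088]
force: [-3.6, -1.6, 17.7]
grip_width: 0.0228
grip_force: 60.0
```

```bash
python3 lev.py | grep -E "tcp|cap z|-0.1 |-0.105|-0.115"
```

```text
tcp [-0.1547 -0.0621  0.1463] [ 3.141e+00 -2.000e-03  8.800e-02] [-3.6 -1.6 17.7]
wrist -0.1 937 [-0.073  -0.0541] mid -0.0636 0.1627
   wrist -0.105 -0.095 xz -0.1006 0.1607
   wrist -0.115 -0.105 xz -0.1098 0.1612
  cap z wrist 0 0
  cap z top 46 0.13810867802490223
scene -0.1 22 [-0.0708 -0.0527] mid -0.0618 0.1611
   scene -0.105 -0.095 xz -0.1008 0.1592
   scene -0.115 -0.105 xz -0.1097 0.1601
  cap z scene 64 0.13987409769111697
```

Cap top is at 0.138 by the top camera, down about 10 mm from 0.1482, with 17.7 N at the handle, so I'm handing in.

```bash
python3 -c "
from station import workorder; print(workorder.hand_in())"
```

```text
the job is handed in; nothing more can be done
None
```

The job is handed in, no verdict returned: the small cap was released flat over the bare stem, the fork is within about 1 mm of it, and the handle is held at about 18 N with the spring squeezed about 10 mm by the cameras.

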